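# Find the tin with the steel standard by its weight

### The arm

A 7-joint arm with a two-finger parallel gripper is mounted at the origin on the work surface. World frame = base frame: x ahead of the robot, y to its left, z up, the work surface at z = 0. Lengths are in m, angles in rad, forces in N, time in s.
With the tool pointing down it reaches from about 0.4 to 0.875 m from the base axis. Payload 4.4 kg.
Tool frame: the origin (TCP) lies on the centre line of the jaws, within the pads' length; the fingertips stand 14 mm ahead of it and the grasp point (between the pads) lies 5 mm behind it; z points along the fingers, y is the line along which they close (so a half turn about z gives the same grasp; the last joint's range is limited). The gripper opens to 85 mm and grips with 20 to 120 N. Pads are 22 mm wide; open, the fingers measure 114 mm over their backs; the gripper's body (76 mm by 85 mm) begins 54 mm behind the grasp point. The pads swing forward as they close: fully open they stand 13 mm farther back than shut.
Start: joints at [-0.066, 0.628, 0.038, 1.517, -0.027, 0.996, -0.02], TCP at [0.65, 0, 0.245] pointing down, gripper open.
Joint ranges: [-3.06, 3.06], [-0.37, 2.12], [-1.25, 1.32], [0.18, 2.47], [-1.1, 4.24], [0.23, 1.98], [-2.94, 2.94]. Speed limits (rad/s): [2.57, 2.57, 3.14, 3.14, 3.14, 3.14, 3.14].

### API

Orientations are given as a unit quaternion [w, x, y, z].
In Python, from bench import move_to, move_straight, move_joints, command_gripper, pause, solve_ik, sense, capture, camera_model, Unreachable, hand_in gives the robot as it stands. Calls block until the motion is done:
- move_to(position, orientation): joint-space move of the TCP to a pose.
- move_straight(position, max_speed=0.15, orientation=None): straight line of the TCP; orientation=None keeps the orientation; max_speed is the mean speed in m/s.
- move_joints(angles): joint-space move.
- command_gripper(opening, effort=None): finger opening in m; effort is the grip in N (None keeps the last); returns when the fingers have stopped.
- pause(seconds).
- solve_ik(position, orientation): joint angles nearest the present ones, or None.
- sense(): the state.
- capture(name): name is "scene" or "side" or "wrist"; returns (picture, depth): 384x512x3 uint8, blue, green, red; 384x512 float32, m along the optical axis (not along the pixel's ray), 0 where there is no reading.
- camera_model(name): a dict with "mtx" (3x3 intrinsics, pixels), "R" (3x3) and "t" (3): a world point X has camera coordinates R X + t; the wrist camera has in their place "hand_eye" (4x4, takes a point from camera to tool coordinates, whose origin is the TCP and whose axes are the flange's). Camera axes: x right, y down, z forward; pixel columns grow to the right and rows downward; lengths in m; the calibration is good to about 2 mm. A picture is of the moment at which its call begins: read the wrist's pose just before it. camera_model takes no time and is no camera call.
A pose or a line that the arm cannot do raises Unreachable and nothing moves.
- hand_in(): hands the job in; it is judged then, once.
The state is a dict: "time_s": time; "joint_pos": joint angles; "qd": joint speeds; "joint_efforts": joint torques, N m; "ee_pos": TCP position; "eef_rot": TCP orientation; "contact_force": force on the tool from outside, world axes, zero at the start; "torque": the same for the moment, N m; "width": finger opening in m; "grasp_force": force on a finger pad.
Only numpy, scipy, OpenCV 4.12 (cv2) and the standard library are available. Lean on these libraries where they do the work, as an engineer would, in place of code of your own. Each camera call takes 0.05 s, during which the arm holds its last target. There are 200 camera calls.

### The job

One of the three identical closed tins on the tray holds the steel reference standard and is clearly the heaviest: beginning at the end of the tray with the upright post and working along the row, pick each tin up about 6 cm on its own to feel its weight, and stand it gently back on its own pad before taking the next. Once all three have been hefted, hold the heaviest up at least 15 cm clear of the tray, upright and still, with the other two standing on their pads, and finish while still holding it there: do not put it down. Keep the tins upright and leave everything else on the bench as it stands.

Things in the scene. Friction and masses are not known exactly. Their poses are not given: they have to be found in the camera images.
- tin_1_center (a point): closed round metal tin, 56 mm diameter, 72 mm high, standing on pad 1; the three tins look and measure alike and are opaque, their weights differ by what is loose inside (about 0.15 to 0.4 kg for the lighter two, 0.6 to 0.85 kg for the heaviest; which tin is heaviest changes every time). The point is the tin's centre, half-way up; z is its upright axis
- tin_2_center (a point): closed round metal tin, 56 mm diameter, 72 mm high, standing on pad 2; the three tins look and measure alike and are opaque, their weights differ by what is loose inside (about 0.15 to 0.4 kg for the lighter two, 0.6 to 0.85 kg for the heaviest; which tin is heaviest changes every time). The point is the tin's centre, half-way up; z is its upright axis
- tin_3_center (a point): closed round metal tin, 56 mm diameter, 72 mm high, standing on pad 3; the three tins look and measure alike and are opaque, their weights differ by what is loose inside (about 0.15 to 0.4 kg for the lighter two, 0.6 to 0.85 kg for the heaviest; which tin is heaviest changes every time). The point is the tin's centre, half-way up; z is its upright axis
- pad_1 (a point): centre of the top face of the round rubber pad nearest the post (84 mm across, top 10 mm above the bench); pads are 105 mm apart in a row, y points along the row towards the post
- pad_2 (a point): centre of the top face of the round rubber pad in the middle (84 mm across, top 10 mm above the bench); pads are 105 mm apart in a row, y points along the row towards the post
- pad_3 (a point): centre of the top face of the round rubber pad farthest from the post (84 mm across, top 10 mm above the bench); pads are 105 mm apart in a row, y points along the row towards the post
- post_top (a point): top of the short upright post with a black ball, at one end of the tray, 73 mm from the centre of pad 1; 66 mm above the bench, ball 28 mm across
- tray: aluminium tray fixed to the bench, 130 x 400 mm, floor 6 mm and rim 12 mm above the bench; origin at its centre on the bench, long axis y, post at its +y end; lies at any angle
- beaker_center (a point): open glass beaker, 60 mm across, 75 mm high; the point is half-way up its axis. Bystander, not to be disturbed
- funnel_center (a point): white plastic funnel standing mouth down, 68 mm across, 70 mm high; the point is half-way up its axis. Bystander, not to be disturbed
- jar_center (a point): amber glass jar with black cap, 52 mm across, 85 mm high; the point is half-way up its axis. Bystander, not to be disturbed
- bracket_center (a point): small black L-shaped plastic bracket, 70 x 28 x 28 mm, lying on the tray floor at the end opposite the post; the point is 8 mm above the tray floor. Bystander, not to be disturbed

How it is judged:
On the way, in this order (a step that is already met when the one before it is completed fails the run):
1. the tin nearest the post is picked up at least 30 mm clear of its pad, while the other two stand on their pads (height (world z) of tin_1_center above 0.076 m and contact force between the fingers and tin_1 above 1 N and contact force between tin_1 and tray below 0.05 N and horizontal distance between tin_2_center and pad_2 below 0.02 m and height (world z) of each of tin_2_center, tin_3_center below 0.052 m and angle between each of tin_2_center, tin_3_center's own z axis and vertical below 0.08 rad and contact force between each of tin_2, tin_3 and tray above 0.5 N and horizontal distance between tin_3_center and pad_3 below 0.02 m), for 0.2 s.
2. the tin in the middle is picked up at least 30 mm clear of its pad, while the other two stand on their pads (height (world z) of tin_2_center above 0.076 m and contact force between the fingers and tin_2 above 1 N and contact force between tin_2 and tray below 0.05 N and horizontal distance between tin_1_center and pad_1 below 0.02 m and height (world z) of each of tin_1_center, tin_3_center below 0.052 m and angle between each of tin_1_center, tin_3_center's own z axis and vertical below 0.08 rad and contact force between each of tin_1, tin_3 and tray above 0.5 N and horizontal distance between tin_3_center and pad_3 below 0.02 m), for 0.2 s.
3. the tin farthest from the post is picked up at least 30 mm clear of its pad, while the other two stand on their pads (height (world z) of tin_3_center above 0.076 m and contact force between the fingers and tin_3 above 1 N and contact force between tin_3 and tray below 0.05 N and horizontal distance between tin_1_center and pad_1 below 0.02 m and height (world z) of each of tin_1_center, tin_2_center below 0.052 m and angle between each of tin_1_center, tin_2_center's own z axis and vertical below 0.08 rad and contact force between each of tin_1, tin_2 and tray above 0.5 N and horizontal distance between tin_2_center and pad_2 below 0.02 m), for 0.2 s.
At the end, for the whole second after the job is handed in: All three hefted in order from the post end; the heaviest held in the fingers, its base 120 mm or more above the pad, within 15 degrees of upright, still, clear of the tray; the other two upright, let go, within 20 mm of the centres of their own pads (((height (world z) of tin_1_center above 0.166 m and contact force between the fingers and tin_1 above 1 N and contact force between tin_1 and tray below 0.05 N and angle between tin_1_center's own z axis and vertical below 0.26 rad and linear speed of tin_1 below 0.05 m/s and horizontal distance between tin_2_center and pad_2 below 0.02 m and height (world z) of each of tin_2_center, tin_3_center below 0.052 m and angle between each of tin_2_center, tin_3_center's own z axis and vertical below 0.08 rad and contact force between tin_2 and tray between 0.5 and 5 N and contact force between the fingers and tin_2 below 0.05 N and horizontal distance between tin_3_center and pad_3 below 0.02 m and contact force between tin_3 and tray between 0.5 and 5 N and contact force between the fingers and tin_3 below 0.05 N) or (height (world z) of tin_2_center above 0.166 m and contact force between the fingers and tin_2 above 1 N and contact force between tin_2 and tray below 0.05 N and angle between tin_2_center's own z axis and vertical below 0.26 rad and linear speed of tin_2 below 0.05 m/s and horizontal distance between tin_1_center and pad_1 below 0.02 m and height (world z) of each of tin_1_center, tin_3_center below 0.052 m and angle between each of tin_1_center, tin_3_center's own z axis and vertical below 0.08 rad and contact force between tin_1 and tray between 0.5 and 5 N and contact force between the fingers and tin_1 below 0.05 N and horizontal distance between tin_3_center and pad_3 below 0.02 m and contact force between tin_3 and tray between 0.5 and 5 N and contact force between the fingers and tin_3 below 0.05 N) or (height (world z) of tin_3_center above 0.166 m and contact force between the fingers and tin_3 above 1 N and contact force between tin_3 and tray below 0.05 N and angle between tin_3_center's own z axis and vertical below 0.26 rad and linear speed of tin_3 below 0.05 m/s and horizontal distance between tin_1_center and pad_1 below 0.02 m and height (world z) of each of tin_1_center, tin_2_center below 0.052 m and angle between each of tin_1_center, tin_2_center's own z axis and vertical below 0.08 rad and contact force between tin_1 and tray between 0.5 and 5 N and contact force between the fingers and tin_1 below 0.05 N and horizontal distance between tin_2_center and pad_2 below 0.02 m and contact force between tin_2 and tray between 0.5 and 5 N and contact force between the fingers and tin_2 below 0.05 N))); the arm keeps its last pose, push and grip.
It fails at once if a tin is tipped more than 35 degrees (angle between any of tin_1_center, tin_2_center, tin_3_center's own z axis and vertical above 0.61 rad).
It fails at once if a tin is dropped or flung (faster than 0.8 m/s) (linear speed of any of tin_1, tin_2, tin_3 above 0.8 m/s).
It fails at once if the beaker, funnel, jar or bracket is pushed more than 30 mm or knocked over (distance of any of beaker_center, funnel_center, jar_center, bracket_center from where it was at the start of the episode above 0.03 m or angle between any of beaker_center, funnel_center, jar_center, bracket_center's own z axis and vertical above 0.6 rad).
It also fails if it takes over 67 s, if anything falls off the work surface, if the arm or the gripper's body presses on something with over 40 N, if the wrist force passes 120 N, or if a joint passes its speed limit or range.

## Working session

There is one attempt and no reset: what is moved stays moved. The work goes in short steps, each a Python script; the robot and the scene stay as the last script left them, time stands still between calls to the robot, and variables do not carry over. Pictures are saved under pics/ and viewed, at most 10 in all, crops included, and the job is handed in when it is done.

```bash
mkdir -p pics; python3 - <<'E'
from bench import *
import cv2
for n in("scene","side"):
    p,d=capture(n); cv2.imwrite(f"pics/{n}.png",p)
    import numpy as np; np.save(f"{n}.npy",d)
    print(camera_model(n))
print(sense())
E
```

```text
{'mtx': array([[409.89469084,   0.        , 264.57704304],
       [  0.        , 409.89469084, 183.18269524],
       [  0.        ,   0.        ,   1.        ]]), 'R': array([[-0.7366735 ,  0.67623652, -0.00403864],
       [ 0.52265815,  0.56555949, -0.63794272],
       [-0.42911608, -0.47206633, -0.77007322]]), 't': array([ 0.39640022, -0.27745518,  1.08113456])}
{'mtx': array([[412.99256649,   0.        , 253.87703457],
       [  0.        , 412.99256649, 195.21001527],
       [  0.        ,   0.        ,   1.        ]]), 'R': array([[-0.99955732, -0.02200955, -0.02001846],
       [ 0.00542534,  0.52672911, -0.85001589],
       [ 0.02925277, -0.84974821, -0.52637653]]), 't': array([0.55380368, 0.02861367, 0.84684659])}
{'time_s': 0.1, 'joint_pos': array([-0.06581144,  0.62921994,  0.03850161,  1.51824881, -0.0270043 ,
        0.99630184, -0.01999359]), 'qd': array([-0.00124828, -0.00149715, -0.00071551, -0.00253656, -0.00098619,
        0.00047319, -0.00048046]), 'joint_efforts': array([ 3.65140630e-03, -5.64529252e+01,  1.23032581e+00, -1.93971133e+01,
        1.11524854e-02,  5.46943455e-03, -1.37002465e-05]), 'ee_pos': array([6.49477145e-01, 7.26078148e-06, 2.44510042e-01]), 'eef_rot': array([-5.70536214e-04,  7.07117159e-01,  7.07095917e-01, -6.01775902e-04]), 'contact_force': array([ 0.59324399, -0.70173269, -0.2191554 ]), 'torque': array([ 0.00189087, -0.04932651,  0.0305774 ]), 'grasp_force': 0.0, 'width': 0.08542721471142765}
```

View pics/scene.png

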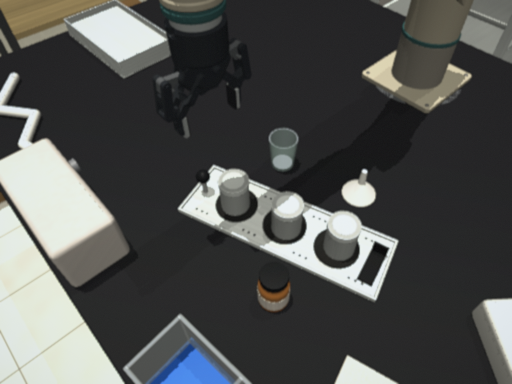

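View pics/side.png

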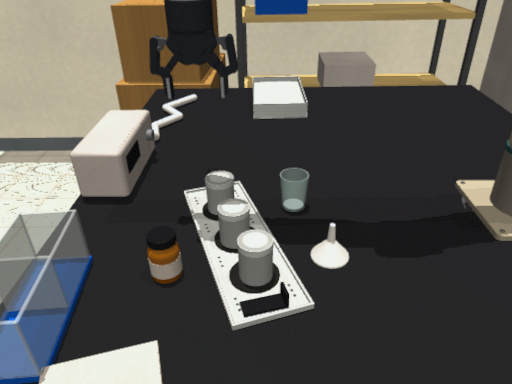

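The scene view shows the post ball at (202,176) and the tin lids at about (234,177), (288,203) and (344,223). The bracket is at (375,262), the jar at (274,288), the beaker at (283,150) and the funnel at (359,190). The side view has the lids at (220,179), (234,208) and (256,241).

```bash
python3 - <<'E'
from bench import camera_model
import numpy as np
def pix(c,u,v,z):
    m=camera_model(c);r=m["R"].T@np.linalg.inv(m["mtx"])@[u,v,1];o=-m["R"].T@m["t"]
    return (o+r*(z-o[2])/r[2]).round(4)
for c,L in(("scene",[("post",202,176,.052),("t1",234,177,.082),("t2",288,203,.082),("t3",344,223,.082),("jar",274,276,.085),("beak",284,136,.075),("fun",359,193,0),("brk",375,262,.014)]),
           ("side",[("t1",220,179,.082),("t2",234,208,.082),("t3",256,241,.082),("jar",162,238,.085),("beak",294,176,.075),("fun",330,251,0)])):
    for n,u,v,z in L: print(c,n,pix(c,u,v,z))
    m=camera_model(c);d=np.load(c+".npy");V,U=np.mgrid[:384,:512]
    P=((np.linalg.inv(m["mtx"])@np.stack([U,V,U*0+1]).reshape(3,-1))*d.ravel()-m["t"][:,None]).T@m["R"]
    for n,u,v,z in L:
        if n[0]=="t":
            k=(np.hypot(*(P[:,:2]-pix(c,u,v,z)[:2]).T)<.04)&(abs(P[:,2]-.082)<.006)&(d.ravel()>0)
            q=P[k];print(n,k.sum(),q.mean(0).round(4),((q.max(0)+q.min(0))/2).round(4),np.ptp(q,axis=0).round(3))
E
```

```text
scene post [ 0.6409 -0.0678  0.052 ]
scene t1 [ 0.6119 -0.0026  0.082 ]
scene t2 [0.5808 0.1077 0.082 ]
scene t3 [0.5411 0.2016 0.082 ]
scene jar [0.696  0.1938 0.085 ]
scene beak [ 0.463  -0.0228  0.075 ]
scene fun [0.411  0.1462 0.    ]
scene brk [0.5217 0.2689 0.014 ]
t1 651 [0.6216 0.0062 0.083 ] [0.6198 0.0032 0.0814] [0.057 0.059 0.011]
t2 746 [0.5868 0.1113 0.083 ] [0.5856 0.1093 0.0813] [0.058 0.058 0.011]
t3 829 [0.5469 0.2058 0.0829] [0.5452 0.2041 0.0812] [0.057 0.057 0.01 ]
side t1 [0.6188 0.0111 0.082 ]
side t2 [0.5847 0.1145 0.082 ]
side t3 [0.5445 0.2078 0.082 ]
side jar [0.6924 0.2035 0.085 ]
side beak [ 0.472  -0.0115  0.075 ]
side fun [0.4135 0.1328 0.    ]
t1 387 [0.6216 0.0095 0.0814] [0.6215 0.0044 0.0801] [0.056 0.06  0.008]
t2 535 [0.5871 0.1151 0.0816] [0.5877 0.1117 0.0801] [0.055 0.058 0.008]
t3 749 [0.5468 0.2096 0.0818] [0.5477 0.2063 0.0804] [0.056 0.056 0.009]
```

```bash
cat >h.py <<'E'
from bench import *
import numpy as np, cv2
from scipy.spatial.transform import Rotation as Ro
def quat(th): # tool y at angle th in the world, tool down
    R=np.array([[-np.sin(th),np.cos(th),0],[np.cos(th),np.sin(th),0],[0,0,-1]]).T
    q=Ro.from_matrix(R.T if False else np.column_stack([[-np.sin(th),np.cos(th),0],[np.cos(th),np.sin(th),0],[0,0,-1]])).as_quat()
    return q[[3,0,1,2]]
def look(name):
    s=sense();p,d=capture("wrist");cv2.imwrite(f"pics/{name}.png",p)
    m=camera_model("wrist");V,U=np.mgrid[:384,:512]
    C=(np.linalg.inv(m["mtx"])@np.stack([U,V,U*0+1]).reshape(3,-1))*d.ravel()
    T=m["hand_eye"][:3,:3]@C+m["hand_eye"][:3,3:]
    P=(Ro.from_quat(s["eef_rot"][[1,2,3,0]]).apply(T.T)+s["ee_pos"]); P[d.ravel()==0]=np.nan
    return p,P.reshape(384,512,3)
E
sed -i '/R=np.array/d; s/R.T if False else //' h.py
python3 - <<'E'
from h import *
th=np.arctan2(.35,.936)
move_to([.53,.10,.36],quat(th))
p,P=look("w1");np.save("w1.npy",P)
for x,y in((.621,.006),(.587,.111),(.546,.207)):
    k=(np.hypot(P[...,0]-x,P[...,1]-y)<.045)&(abs(P[...,2]-.082)<.008)
    q=P[k]
    if len(q): c,r=cv2.minEnclosingCircle(q[:,:2].astype(np.float32)); print(len(q),c,r,q.mean(0),np.median(q[:,2]))
s=sense();print(s["time_s"],s["ee_pos"],s["eef_rot"],camera_model("wrist")["hand_eye"])
E
```

```text
919 (0.61931973695755, 0.0030057085677981377) 0.029069576412439346 [0.61817611 0.00424176 0.08227171] 0.08245671194196919
1105 (0.5845107436180115, 0.10851965099573135) 0.02893965318799019 [0.58368093 0.10934025 0.08237736] 0.08248414715645497
1346 (0.5440313220024109, 0.20338119566440582) 0.028753887861967087 [0.54372289 0.2035091  0.08247362] 0.08254217599183894
0.95 [0.53064198 0.09836105 0.35878024] [-1.14860888e-04  5.71203408e-01  8.20808017e-01 -9.23912173e-04] [[ 6.05079343e-04 -9.59903983e-01 -2.80328338e-01  7.06925156e-02]
 [ 9.99999712e-01  7.09444512e-04 -2.70823294e-04 -7.97867349e-04]
 [ 4.58841760e-04 -2.80328093e-01  9.59904136e-01 -1.28979194e-01]
 [ 0.00000000e+00  0.00000000e+00  0.00000000e+00  1.00000000e+00]]
```

View pics/w1.png

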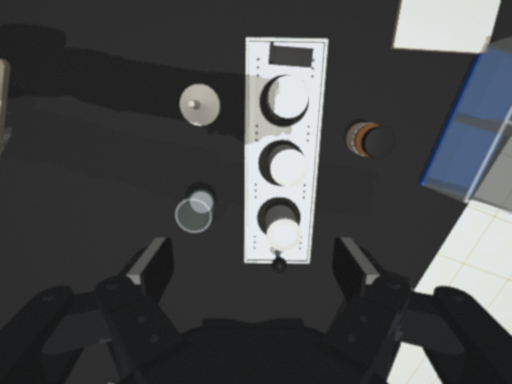

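The wrist view shows the row along the tray: tin 3 at (291,97), tin 2 at (287,163), tin 1 at (283,234) and the post at (279,264). There is free space on both sides of the row, so I'll grip across it, starting with tin 1.

```bash
cat >>h.py <<'E'
TH=np.arctan2(.0753,.2004); Q=quat(TH)
TINS=[(.620,.004),(.586,.110),(.545,.205)]
ZG=.045
def fz(n=8):
    f=[]
    for _ in range(n): f.append(sense()["contact_force"]); pause(.03)
    return np.mean(f,0).round(2)
def grasp(i):
    x,y=TINS[i]
    move_to([x,y,.155],Q); pause(.3); f0=fz()
    move_straight([x,y,ZG],.12); pause(.2); print("f",f0,"down",fz(3))
    command_gripper(.03,60); pause(.2)
    s=sense(); print("grip",s["width"],s["grasp_force"],s["contact_force"].round(2),s["ee_pos"].round(4))
    return f0
def heft(i):
    x,y=TINS[i]; f0=grasp(i)
    move_straight([x,y,ZG+.06],.06); pause(.6); f1=fz(); s=sense()
    print("heft",i+1,"f",f1,"dF",f1-f0,"w",s["width"],s["grasp_force"],"ee",s["ee_pos"].round(4))
    return f1-f0
def put(i):
    x,y=TINS[i]
    move_straight([x,y,ZG+.01],.06); move_straight([x,y,ZG],.015); pause(.3); s=sense(); print("down f",s["contact_force"].round(2),s["ee_pos"].round(4))
    command_gripper(.085); pause(.2)
    move_straight([x,y,.155],.12); print("t",sense()["time_s"])
E
python3 - <<'E'
from h import *
heft(0)
p,P=look("w2")
print(sense()["time_s"])
E
```

```text
f [ 0.2  -0.27  0.05] down [-0.09 -0.04 -0.15]
grip 0.055345970979874905 63.414781764149666 [-1.71  0.35  5.9 ] [0.6201 0.004  0.0456]
heft 1 f [-0.09  0.16 -3.29] dF [-0.29  0.43 -3.34] w 0.05546452882271783 63.98071937263012 ee [0.62  0.004 0.105]
6.5
```

View pics/w2.png

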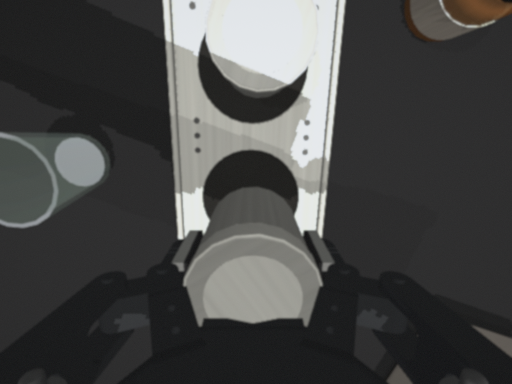

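Tin 1 is held upright and weighs about 0.34 kg, its lid at (253,275). Next I put it back and heft tin 2.

```bash
python3 - <<'E'
from h import *
put(0)
heft(1)
p,P=look("w3")
put(1)
p,P=look("w4")
print(sense()["time_s"])
a=cv2.imread("pics/w3.png");cv2.imwrite("pics/w34.png",cv2.resize(np.hstack([a,p]),(800,300)))
E
```

```text
down f [-3.28  0.29  5.74] [0.6198 0.004  0.0456]
t 10.275
f [-0.12  0.12 -0.04] down [-0.2   0.06 -0.09]
grip 0.05571748751504395 63.161238580942154 [-1.8  -0.91  5.4 ] [0.586  0.11   0.0455]
heft 2 f [-0.32  0.21 -2.27] dF [-0.2   0.09 -2.23] w 0.055715245983800746 63.77112552523613 ee [0.586 0.11  0.105]
down f [-2.23  0.26  5.74] [0.5859 0.1099 0.0455]
t 19.1583
19.2083
```

View pics/w34.png

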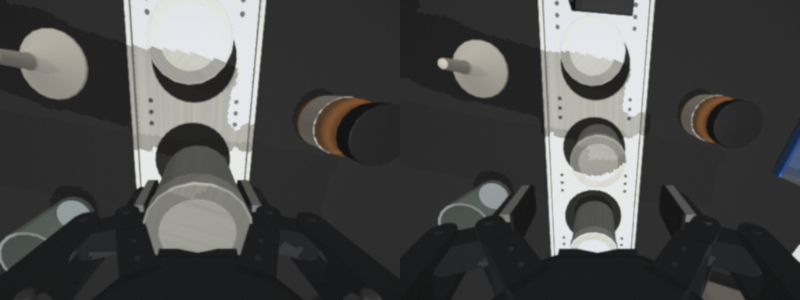

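Tin 2 weighs about 0.23 kg. Tins 1 and 2 are both standing back on their pads, with lids at (593,240) and (599,155) in the right half of the picture. Tin 3 is next; if it turns out heavy, I'll carry the lift straight on up to the hold.

```bash
python3 - <<'E'
from h import *
d=heft(2)
if d[2]<-5:
    x,y=TINS[2]
    move_straight([x,y,ZG+.18],.08); pause(1)
    s=sense();print(s["ee_pos"],s["contact_force"],s["width"],s["grasp_force"],s["time_s"])
    a,_=capture("scene");b,_=capture("side")
    cv2.imwrite("pics/end.png",np.hstack([a[60:360,130:450],b[100:400,130:450]]))
E
```

```text
f [ 0.08  0.25 -0.14] down [ 0.04 -0.3  -0.34]
grip 0.0545290244825716 63.762826239690185 [-1.22 -0.36  6.65] [0.545  0.205  0.0455]
heft 3 f [ 0.6  -0.1  -8.11] dF [ 0.52 -0.35 -7.97] w 0.05390298984785246 64.64761619456112 ee [0.545 0.205 0.105]
[0.54499953 0.20499131 0.22501698] [ 0.4128325   0.01315072 -8.40170315] 0.054172519188028075 64.6485389303416 26.8917Traceback (most recent call last):
  File "<stdin>", line 8, in <module>
    return _nx.concatenate(arrs, 1, dtype=dtype, casting=casting)
           ~~~~~~~~~~~~~~~^^^^^^^^^^^^^^^^^^^^^^^^^^^^^^^^^^^^^^^
ValueError: all the input array dimensions except for the concatenation axis must match exactly, but along dimension 0, the array at index 0 has size 300 and the array at index 1 has size 284
```

```bash
python3 - <<'E'
from h import *
a,_=capture("scene");b,_=capture("side")
cv2.imwrite("pics/end2.png",np.hstack([a[60:360,130:450],b[80:380,130:450]]))
s=sense();print(s["width"],s["contact_force"],s["torque"])
E
```

```text
0.054467842764703664 [-0.5224727   0.07745907 -8.75736425] [ 0.03130693 -0.00174858 -0.06346205]
```

View pics/end2.png

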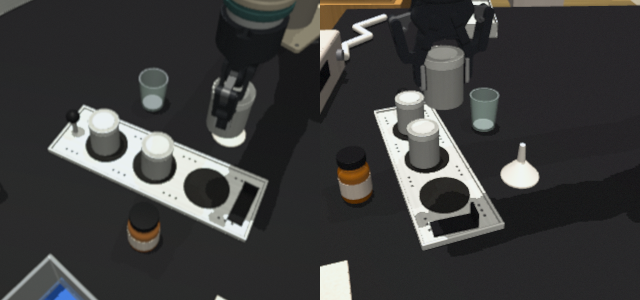

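Tin 3 (about 0.83 kg) is held upright at (230,108) in the left half and (444,78) in the right half. Pad 3 is empty, and tins 1 and 2 stand centred on their pads.

```bash
python3 -c "
from bench import *
print(hand_in())"
```

```text
the job is handed in; nothing more can be done
None
```

I hefted all three tins in order from the post end (about 0.34, 0.23 and 0.83 kg) and handed in with tin 3, the heaviest, held upright about 18 cm above its pad and the other two standing on theirs; the hand-in call returned no verdict.

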